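# Index the sample carriage of a vial reader and start the read

## Task

Push the reader's sprung blue carriage all the way in by its yellow-marked push plate, then let it go so that it springs part of the way back and latches against the raised red stop pin. With the carriage latched there, press the green start button right down and let it come up, then move clear. Push with the fingertips only: do not lift or tip the three vials in the carriage, and leave the dropper bottle and the jar where they stand.

Things in the scene. Friction and masses are not known exactly. Their poses are not given: they have to be found in the camera images.
- reader: vial reader fixed to the bench: flat white base 30 mm high; origin on the bench, x = direction in which the carriage is pushed in, z up. The base spans x -130 to 170 mm, y -80 to 110 mm. A grey optical head 80 x 30 mm, 80 mm high, stands at x 30, y -61 mm. The blue carriage runs along x on top of the base. Nothing but the base (30 mm high) lies within 80 mm behind the push plate
- carriage (a joint): carriage travel along the reader's +x, m: 0 = out (start), 0.030 = latched at mid, 0.060 = hard end stop. Spring pushes it out with 3 N at 0, 7.5 N at 0.060; damper adds 3.5 N at 0.1 m/s. From 0.038 to 0.056 it raises the stop pin. Let go earlier, it returns to 0; let go once the pin is up, it comes back at about 0.1 m/s and stops on the pin at 0.030
- stop_pin (a joint): height of the red stop pin in m: 0 = down, almost flush with the base; 0.012 = fully up. It is raised only by the carriage and stays where it is by friction (1.5 N); pressing it down would let the carriage go
- start_button (a joint): travel of the start button in m: 0 = up, 0.006 = fully down, which takes 5 N; it springs back
- push_face (a point): point on the outer face (towards the reader's -x) of the carriage's upright blue push plate, with a yellow patch on it and on its top edge. The plate is 80 mm wide along the reader's y, its edges 38 and 102 mm above the bench, backed by a sloping gusset. The point is mid-width, 80 mm above the bench, at reader x -106 mm when out; it moves with the carriage
- stop_pin_top (a point): centre of the top of the red stop pin, 10 mm diameter, at x 60, y 42 mm in the reader's frame; 31 mm above the bench when down, 43 mm when up
- start_button_top (a point): centre of the top of the round green start button, 28 mm diameter, at x 0, y 80 mm in the reader's frame, 48 mm above the bench, pressed straight down; its grey housing is 44 mm across
- vial_red_mid (a point): centre of a loose clear vial with a red cap, 22 mm diameter, 50 mm tall, upright in a 16 mm deep pocket of the carriage (three pockets 40 mm apart along the slide; colours vary in order). Centre 25 mm above its foot, 65 mm above the bench while seated, top at 90 mm. It rides with the carriage and is not to be handled
- vial_blue_mid (a point): centre of a loose clear vial with a blue cap, 22 mm diameter, 50 mm tall, upright in a 16 mm deep pocket of the carriage (three pockets 40 mm apart along the slide; colours vary in order). Centre 25 mm above its foot, 65 mm above the bench while seated, top at 90 mm. It rides with the carriage and is not to be handled
- vial_yellow_mid (a point): centre of a loose clear vial with a yellow cap, 22 mm diameter, 50 mm tall, upright in a 16 mm deep pocket of the carriage (three pockets 40 mm apart along the slide; colours vary in order). Centre 25 mm above its foot, 65 mm above the bench while seated, top at 90 mm. It rides with the carriage and is not to be handled
- dropper_mid (a point): centre of a loose white dropper bottle, 38 mm diameter, 84 mm tall, standing beside the reader; a bystander
- jar_mid (a point): centre of a loose amber jar with black lid, 48 mm diameter, 70 mm tall, standing beside the reader; a bystander
Mind the look-alikes: they are no part of the job. What is shaped like the part that bears vial_blue_mid but black is not meant.

How it is judged:
By the outcome, as a careful person would: the job done as asked, in the order asked, and still so for the second after the job is handed in, with the robot touching nothing.
It also fails if it takes over 40 s, if anything falls off the work surface, if the arm or the gripper's body presses on something with over 40 N, if the wrist force passes 120 N, or if a joint passes its speed limit or range.

## Robot

A 7-joint arm with a two-finger parallel gripper is mounted at the origin on the work surface. World frame = base frame: x ahead of the robot, y to its left, z up, the work surface at z = 0. Lengths are in mm, angles in rad, forces in N, time in s.
With the tool pointing down it reaches from about 350 to 900 mm from the base axis. Payload 7.2 kg.
Tool frame: the origin (TCP) lies midway between the tips of the shut fingers; the grasp point (between the pads) lies 19 mm behind it; z points along the fingers, y is the direction in which the jaws open and shut (so a half turn about z gives the same grasp; the last joint's range is limited). The gripper opens to 88 mm and grips with 3 to 60 N. Pads are 20 mm wide; open, the fingers measure 115 mm over their backs; the gripper's body (75 mm by 178 mm) begins 61 mm behind the grasp point.
Start: joints at [1.271, 0.411, -0.013, 1.596, 0.006, 1.134, -0.082], TCP at [143.569, -608.29, 222.653] pointing down, gripper open.
Joint ranges: [-2.95, 2.95], [-0.29, 1.99], [-1.47, 1.44], [0.14, 2.54], [-1.03, 4.17], [0.13, 1.85], [-2.86, 2.86]. Speed limits (rad/s): [2.39, 2.39, 3.01, 3.01, 3.14, 3.14, 3.14].

## Interface

Orientations are given as a unit quaternion [w, x, y, z].
In Python, from bench import * gives the robot as it stands. The module is installed in compiled form; this text tells all that it offers.
- The arm moves only by the shell command python3 -m pendant 'ROWS' [FORCE]. ROWS is text: rows parted by semicolons, each of 5 numbers parted by spaces: the shift along the tool's x, y, z in m, then the turn about the tool's z in rad, then the finger opening in m, from 0 to 0.0878. In form: tx ty tz roll grip; .... A call has 1 to 10 rows; each row shifts and turns the pose as measured when the row begins, along the tool's axes as they then stand; what a row does not reach is not made up. A row lasts 1/10 s, in which the tool goes at most 50 mm and 8.59 degrees, less where a joint would pass 70% of its speed; a pose out of reach is approached as far as the arm can. A call is refused whole if a number of a shift passes 0.05 or a number of a turn 0.15, either way. A call with a gripper value outside its range is refused whole. The fingers move at their own pace and stop on an object; FORCE is the grip in N (left out, the last holds). Time passes only in rows, so rows that do not move let the fingers close. It gives the time, the measured TCP pose, the force and the opening at its end, in the units of the state.
- read_state(): the state, without advancing time (a new reading comes with each control period).
- snapshot(name): name is "scene" or "top" or "wrist"; returns a dict with "color" (400x640x3 uint8, red, green, blue), "fx", "fy", "cx", "cy" (pixels), "k1" (the pictures are not rectified: a ray, as slopes to the right and down, at radius r is drawn at 1 + k1 r^2 times it, then the intrinsics apply), "xyz" and "rotation" of the camera in the world. Camera axes: x right, y up, looking along -z (the intrinsics and any distortion apply to the point x, -y, -z); pixel columns grow to the right and rows downward; lengths in mm; the calibration is good to about 2 mm. A picture is of the moment at which its call begins. There is no depth.
- job_done(): hands the job in, once; it reports no verdict.
The state is a dict: "t": time; "joints": joint angles; "joint_vel": joint speeds; "tau": joint torques, N m; "eef_pos": TCP position; "orientation": TCP orientation; "force": force on the tool from outside, world axes, zero at the start; "moment": the same for the moment, N m; "opening": opening from 0.0 (shut) to 1.0 (fully open).
Only numpy, scipy, OpenCV 4.12 (cv2) and the standard library are available. Lean on these libraries where they do the work, as an engineer would, in place of code of your own. Each camera call takes 0.05 s, during which the arm holds its last target.

## Working session

There is one attempt and no reset: what is moved stays moved. The work goes in short steps, Python scripts to look and compute and a shell command to move; the robot and the scene stay as the last step left them, time stands still between calls to the robot, and variables do not carry over. Pictures are saved under pics/ and viewed, and the job is handed in when it is done.

```bash
mkdir -p pics; python3 - <<'E'
from bench import *
import cv2
s=read_state(); print(s)
for n in ["scene","top"]:
    p=snapshot(n); cv2.imwrite(f"pics/{n}0.png",p["color"][:,:,::-1]); print(n,{k:v for k,v in p.items() if k!="color"})
E
```

```text
{'t': 0.0, 'joints': array([ 1.27081181,  0.41190651, -0.01270902,  1.59701807,  0.00561294,
        1.13429685, -0.08217472]), 'joint_vel': array([-0.00076475, -0.00072293, -0.00076009, -0.00167583,  0.00134898,
       -0.00109236,  0.00049503]), 'tau': array([ 9.97272182e-04, -5.87947690e+01,  6.42671026e-01, -2.91080189e+01,
       -5.37277618e-02,  1.80996757e-02,  1.44100331e-04]), 'eef_pos': array([ 143.41180549, -607.81586936,  221.81561426]), 'orientation': array([-7.81473537e-04,  9.93288653e-01,  1.15659058e-01, -1.54225048e-04]), 'force': array([0.34698333, 0.5770847 , 0.68818875]), 'moment': array([ 0.0006136 , -0.04996269,  0.00133302]), 'opening': 0.9947845102012844}
scene {'fx': 449.0087193649789, 'fy': 449.0087193649789, 'cx': 311.13746577079513, 'cy': 197.7526887485733, 'k1': -0.1238381780222888, 'xyz': array([788.4700337 , 425.88275534, 727.47882814]), 'rotation': array([0.2823313 , 0.07989462, 0.28726962, 0.91180154])}
top {'fx': 492.46005684746206, 'fy': 492.46005684746206, 'cx': 326.70614998230064, 'cy': 193.83679333483548, 'k1': 0.027361420553143667, 'xyz': array([ 355.72628172,   70.4984849 , 1066.80555543]), 'rotation': array([-0.6959773 , -0.04622494,  0.06629002,  0.71350156])}
```

View pics/scene0.png

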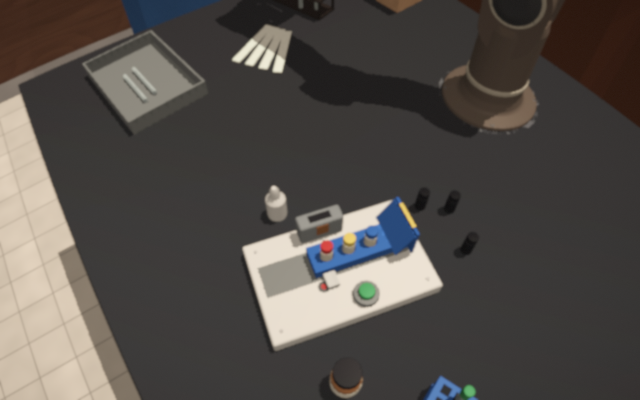

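View pics/top0.png

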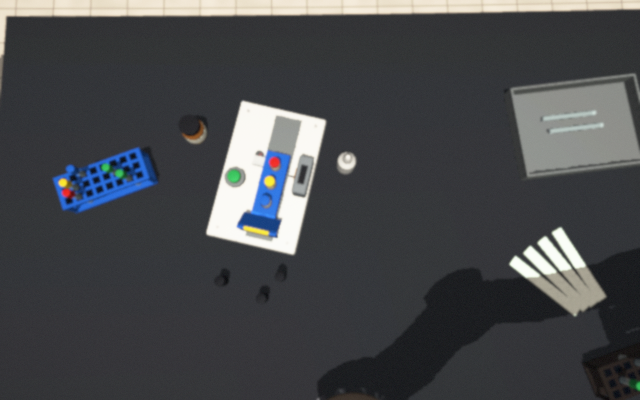

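The scene view shows the reader with its push plate towards the robot at about (398,225). In the top view the reader is at (267,178), the plate's yellow edge at (257,231), the button at (234,176), three black vials at (222,278), (263,295) and (281,272), the jar at (193,129) and the dropper at (346,161). I'll enlarge both.

```bash
cat > h.py <<'E'
import numpy as np, cv2
from scipy.spatial.transform import Rotation as R
def cam(p):
    q=np.array(p["rotation"],float); M=R.from_quat([q[1],q[2],q[3],q[0]]).as_matrix() if q.size==4 else q
    K=np.array([[p["fx"],0,p["cx"]],[0,p["fy"],p["cy"]],[0,0,1]]); d=np.array([p["k1"],0,0,0,0.])
    return M,K,d,np.array(p["xyz"])
def pix2z(p,uv,z):
    M,K,d,c=cam(p)
    u=cv2.undistortPoints(np.array([[uv]],float),K,d)[0,0]
    r=M@np.array([u[0],-u[1],-1]); return c+r*(z-c[2])/r[2]
def proj(p,X):
    M,K,d,c=cam(p); X=np.atleast_2d(X)
    v=(X-c)@M; v=v*np.array([1,-1,-1])
    return cv2.projectPoints(v,np.zeros(3),np.zeros(3),K,d)[0][:,0]
def reader2w(o,a,X):
    X=np.atleast_2d(X); c,s=np.cos(a),np.sin(a)
    return np.c_[o[0]+c*X[:,0]-s*X[:,1],o[1]+s*X[:,0]+c*X[:,1],X[:,2]]
E
python3 - <<'E'
import cv2
a=cv2.imread("pics/top0.png");cv2.imwrite("pics/topc.png",cv2.resize(a[90:310,170:370],None,fx=2.7,fy=2.7,interpolation=cv2.INTER_CUBIC)) 
a=cv2.imread("pics/scene0.png");cv2.imwrite("pics/scc.png",cv2.resize(a[180:350,235:475],None,fx=3.3,fy=3.3,interpolation=cv2.INTER_CUBIC))
E
```

```text
(no output)
```

View pics/topc.png

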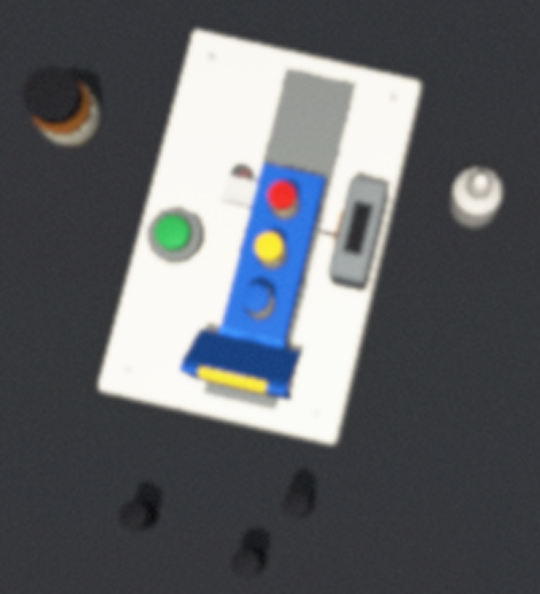

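View pics/scc.png

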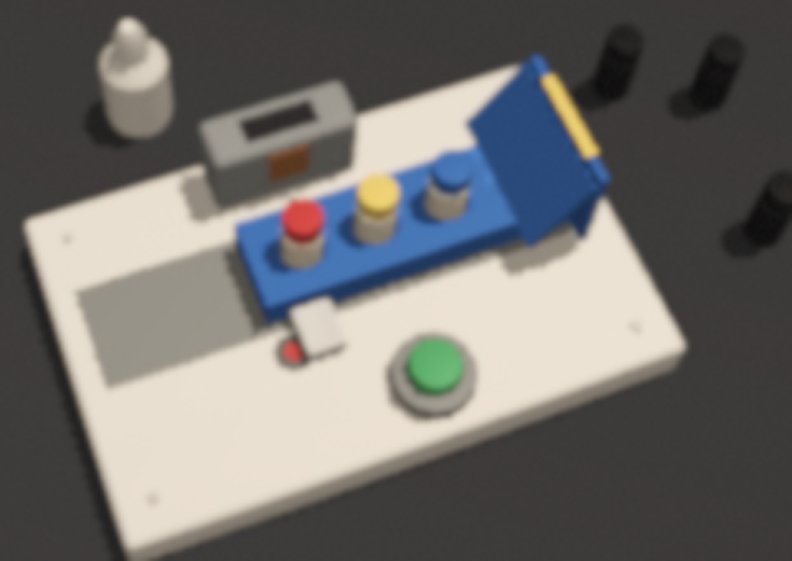

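```bash
python3 - <<'E'
from bench import *
from h import *
from scipy.optimize import least_squares
p=snapshot("top"); q=snapshot("scene")
np.save("pics/cal.npy",np.array([{k:v for k,v in p.items()},{k:v for k,v in q.items()}],dtype=object),allow_pickle=True)
t=lambda u,v:((u+.5)/2.7-.5+170,(v+.5)/2.7-.5+90)
s=lambda u,v:((u+.5)/3.3-.5+235,(v+.5)/3.3-.5+180)
T=[((170,110,30),t(194,30)),((170,-80,30),t(421,82)),((-130,-80,30),t(338,444)),((-130,110,30),t(100,389)),((0,80,48),t(172,231))]
S=[((170,-80,30),s(25,225)),((170,110,30),s(128,553)),((-130,110,30),s(686,347)),((0,80,48),s(436,363))]
def f(v,L=((p,T),(q,S))):
    return np.concatenate([(proj(c,reader2w(v[:2],v[2],np.array([a for a,_ in P],float)))-np.array([b for _,b in P])).ravel() for c,P in L])
for L in (((p,T),(q,S)),((p,T),),((q,S),)):
    r=least_squares(f,[450,200,0.2],args=(L,),x_scale=[100,100,1]); print(r.x,np.round(r.fun,1))
r=least_squares(f,[450,200,0.2],x_scale=[100,100,1]);v=r.x
for n,X in dict(push=(-106,0,80),pin=(60,42,31),btn=(0,80,48)).items():
    w=reader2w(v[:2],v[2],np.array(X,float)); print(n,w.round(1),proj(p,w),proj(q,w))
inv=lambda w:(np.array([[np.cos(v[2]),np.sin(v[2])],[-np.sin(v[2]),np.cos(v[2])]])@(w[:2]-v[:2])).round(0)
for n,uv,z in [("jar",t(52,95),70),("drop",t(481,181),84),("bl1",t(140,514),50),("bl2",t(249,558),50),("bl3",t(299,500),50),("yel",t(269,246),90),("red",t(282,195),90),("blu",t(260,297),90),("plate",t(232,379),102)]:
    w=pix2z(p,uv,z); print(n,w.round(0),inv(w))
print(read_state()["t"])
E
```

```text
[ 5.42312192e+02  1.54994258e+02 -2.45841518e-01] [-0.5 -0.8  0.3 -1.1 -0.2 -0.3 -0.8  0.1  0.6  0.6 -1.  -1.3  0.  -0.2
  1.3 -0.7  0.3  0.7]
[ 5.41627461e+02  1.54762004e+02 -2.47394990e-01] [-0.2 -0.6  0.5 -0.7 -0.2  0.  -0.8  0.4  0.7  0.8]
[ 5.42878322e+02  1.55142183e+02 -2.44401704e-01] [-1.2 -1.  -0.1  0.2  1.1 -0.6  0.1  0.9]
push [[439.5 180.8  80. ]] [[257.36287854 232.22143709]] [[406.71243272 220.85000849]]
pin [[610.7 181.1  31. ]] [[259.39914375 154.48660215]] [[323.97217201 286.31799189]]
btn [[561.8 232.6  48. ]] [[233.98626989 175.79320543]] [[367.07663678 290.31664978]]
jar [667. 322.  70.] [ 80. 192.]
drop [589.  -5.  84.] [  85. -144.]
bl1 [347. 256.  50.] [-214.   51.]
bl2 [313. 175.  50.] [-228.  -36.]
bl3 [354. 138.  50.] [-178.  -62.]
yel [542. 155.  90.] [-1.  0.]
red [580. 145.  90.] [39. -0.]
blu [503. 162.  90.] [-40.  -2.]
plate [442. 182. 102.] [-104.    1.]
0.2
```

```bash
python3 -m pendant '0.038 -0.028 -0.003 0 0; 0.038 -0.028 -0.003 0 0; 0.038 -0.028 -0.003 0 0; 0.038 -0.028 -0.003 0 0; 0.038 -0.028 -0.003 0 0; 0.038 -0.028 -0.003 0 0; 0.038 -0.028 -0.003 0 0; 0.038 -0.028 -0.003 -0.1 0; 0.038 -0.028 -0.003 -0.1 0' 20
cat >> h.py <<'E'
O=np.array([542.3,155.0]); A=-0.246
def where():
    from bench import read_state
    s=read_state(); q=s["orientation"]; M=R.from_quat([q[1],q[2],q[3],q[0]]).as_matrix()
    c,sn=np.cos(A),np.sin(A); Rr=np.array([[c,sn],[-sn,c]])
    print("t",round(s["t"],2),"pos",s["eef_pos"].round(1),"reader",(Rr@(s["eef_pos"][:2]-O)).round(1),"toolyaw x",round(np.arctan2(M[1,0],M[0,0]),3),"toolz",M[:,2].round(3),"F",s["force"].round(1),"op",round(s["opening"],2),"q",s["joints"].round(2))
    return s,M
def need(rx,ry,z):
    s,M=where(); w=np.r_[reader2w(O,A,np.array([rx,ry,0.]))[0][:2],z]; print("need tool",(M.T@(w-s["eef_pos"])).round(1),"world",w.round(1))
E
python3 -c "
from h import *
need(-150,0,200)"
```

```text
t: 1.1
eef_pos: [418.7, -275.8, 247.3]
orientation: [-0.0, 0.978, 0.209, -0.002]
force: [-0.5, -1.0, -0.5]
opening: 0.22
t 1.1 pos [ 418.7 -275.8  247.3] reader [ -14.9 -447.9] toolyaw x 0.422 toolz [-0.004 -0.    -1.   ] F [-0.5 -1.  -0.5] op 0.22 q [ 0.72  0.2  -0.28  1.84  0.06  1.12 -0.72]
need tool [ 171.6 -435.3   47.2] world [396.8 191.5 200. ]
```

```bash
python3 -m pendant '0.018 -0.046 0 0 0; 0.018 -0.046 0 0 0; 0.018 -0.046 0 0 0; 0.018 -0.046 0 0 0; 0.018 -0.046 0 0 0; 0.018 -0.046 0 0 0; 0.018 -0.046 0 0 0; 0.018 -0.046 0 0 0; 0 0 0 -0.14 0; 0 0 0 -0.14 0'
python3 -c "
from h import *
need(-150,0,200)"
```

```text
t: 2.1
eef_pos: [396.9, 131.5, 248.7]
orientation: [0.0, 0.936, 0.352, 0.002]
force: [-0.7, -0.3, -0.8]
opening: 0.003
t 2.1 pos [396.9 131.5 248.7] reader [-135.4  -58.2] toolyaw x 0.719 toolz [ 0.004  0.001 -1.   ] F [-0.7 -0.3 -0.8] op 0.0 q [ 0.23  0.07 -0.69  1.99  0.05  1.09 -1.33]
need tool [ 39.3 -45.3  48.7] world [396.8 191.5 200. ]
```

```bash
python3 -m pendant '0 0 0 -0.14 0; 0 0 0 -0.14 0; 0 0 0 -0.14 0; 0 0 0 -0.14 0; 0 0 0 -0.1 0; 0 0 0 0 0'
python3 -c "
from h import *
need(-150,0,150)"
```

```text
t: 2.7
eef_pos: [395.8, 132.9, 248.5]
orientation: [0.001, 0.761, 0.649, 0.001]
force: [0.1, -0.4, -0.5]
opening: 0.005
t 2.7 pos [395.8 132.9 248.5] reader [-136.7  -57.2] toolyaw x 1.413 toolz [ 0.004 -0.    -1.   ] F [ 0.1 -0.4 -0.5] op 0.01 q [ 0.27  0.08 -0.74  1.99  0.06  1.09 -0.65]
need tool [58.1 -8.5 98.5] world [396.8 191.5 150. ]
```

```bash
python3 -m pendant '0.029 -0.005 0.03 0.09 0; 0.029 -0.006 0.03 0 0; 0 0 0.03 0 0; 0 0 0 0 0'
python3 -c "
from h import *
need(-130,0,73)"
```

```text
t: 3.1
eef_pos: [399.2, 192.9, 157.1]
orientation: [0.002, 0.795, 0.607, 0.003]
force: [0.1, -0.8, -0.1]
opening: 0.003
t 3.1 pos [399.2 192.9 157.1] reader [-148.     1.9] toolyaw x 1.304 toolz [ 0.008  0.    -1.   ] F [ 0.1 -0.8 -0.1] op 0.0 q [ 0.1   0.26 -0.76  2.06  0.23  0.9  -1.05]
need tool [-1.8 17.4 84.3] world [416.2 186.7  73. ]
```

```bash
python3 -m pendant '-0.001 0 0.03 -0.02 0; -0.001 0 0.03 0 0; 0 0 0.024 0 0; 0 0.008 0 0 0; 0 0 0 0 0'
python3 - <<'E'
from h import *; from bench import *
need(-120,0,73)
for n in ("scene","top","wrist"):
    p=snapshot(n)["color"][:,:,::-1]; cv2.imwrite(f"pics/a_{n}.png",p)
a=cv2.imread("pics/a_scene.png")[150:320,270:510]; b=cv2.imread("pics/a_wrist.png")
cv2.imwrite("pics/a_sc.png",cv2.resize(a,None,fx=3.3,fy=3.3,interpolation=cv2.INTER_CUBIC))
E
```

```text
t: 3.6
eef_pos: [411.7, 189.1, 76.6]
orientation: [0.004, 0.792, 0.611, 0.006]
force: [1.3, 0.0, -0.1]
opening: 0.007
t 3.6 pos [411.7 189.1  76.6] reader [-134.9    1.3] toolyaw x 1.314 toolz [ 0.014  0.001 -1.   ] F [ 1.3  0.  -0.1] op 0.01 q [ 0.02  0.4  -0.68  2.12  0.39  0.73 -1.17]
need tool [-1.1 14.9  3.8] world [425.9 184.2  73. ]
```

View pics/a_sc.png

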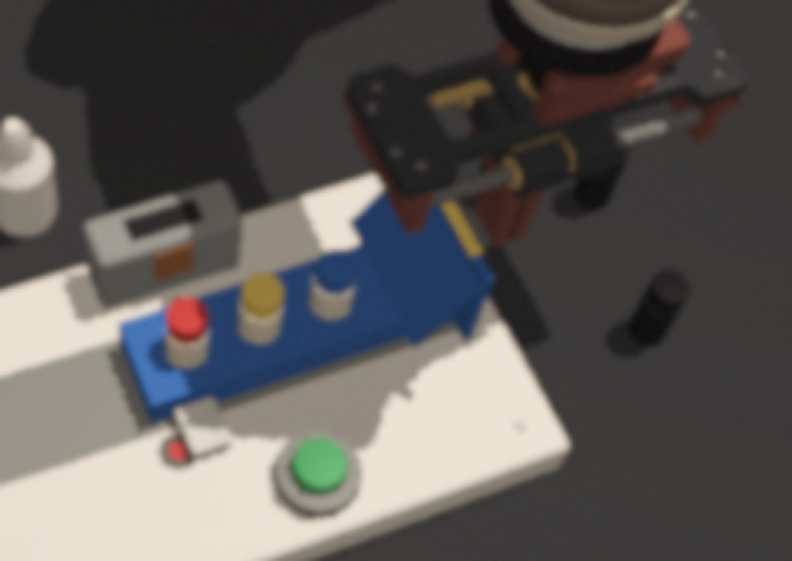

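View pics/a_wrist.png

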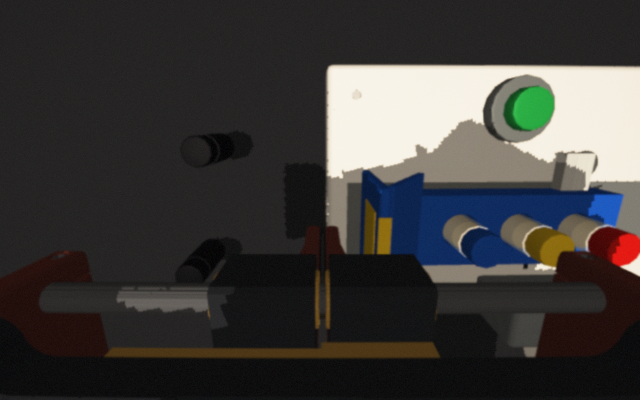

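The shut fingers stand just behind the yellow patch at about (440,225) in the crop. The gripper body is above the plate, and the vials are seated. I'll push gently from here.

```bash
python3 -m pendant '-0.001 0.008 0.003 0 0; 0 0.008 0.001 0 0; 0 0.008 0 0 0; 0 0.008 0 0 0; 0 0.008 0 0 0'
python3 -c "
from h import *
need(-60,0,73)"
```

```text
t: 4.25
eef_pos: [449.1, 178.9, 74.9]
orientation: [0.003, 0.791, 0.612, 0.005]
force: [-6.6, 2.6, 4.8]
opening: 0.006
t 4.25 pos [449.1 178.9  74.9] reader [-96.2   0.5] toolyaw x 1.316 toolz [ 0.012  0.002 -1.   ] F [-6.6  2.6  4.8] op 0.01 q [ 0.05  0.45 -0.66  2.06  0.4   0.76 -1.11]
need tool [-0.2 36.2  2.3] world [484.1 169.6  73. ]
```

```bash
python3 -m pendant '0 0.008 0 0 0; 0 0.008 0 0 0; 0 0.008 0 0 0; 0 0.008 0 0 0'
python3 -c "
from h import *
need(-60,0,73)"
```

```text
t: 4.65
eef_pos: [474.2, 172.3, 74.9]
orientation: [-0.001, 0.79, 0.613, -0.001]
force: [-14.9, 2.2, 12.8]
opening: 0.007
t 4.65 pos [474.2 172.3  74.9] reader [-70.3   0.2] toolyaw x 1.319 toolz [-0.003  0.001 -1.   ] F [-14.9   2.2  12.8] op 0.01 q [ 0.07  0.48 -0.65  2.    0.4   0.79 -1.07]
need tool [-0.2 10.3  1.8] world [484.1 169.6  73. ]
```

```bash
python3 -m pendant '0 0.006 -0.001 0 0; 0 0.006 0 0 0; 0 0.003 0 0 0'
python3 - <<'E'
from h import *; from bench import *
need(-60,0,73)
p=snapshot("scene")["color"][:,:,::-1]
cv2.imwrite("pics/b_sc.png",cv2.resize(p[150:320,250:490],None,fx=3.3,fy=3.3,interpolation=cv2.INTER_CUBIC))
E
```

```text
t: 4.95
eef_pos: [482.2, 170.2, 74.9]
orientation: [-0.005, 0.789, 0.614, -0.007]
force: [-7.6, 1.4, 7.0]
opening: 0.01
t 4.95 pos [482.2 170.2  74.9] reader [-62.    0.1] toolyaw x 1.322 toolz [-0.017 -0.    -1.   ] F [-7.6  1.4  7. ] op 0.01 q [ 0.08  0.5  -0.65  1.97  0.4   0.82 -1.04]
need tool [-0.1  2.   1.9] world [484.1 169.6  73. ]
```

View pics/b_sc.png

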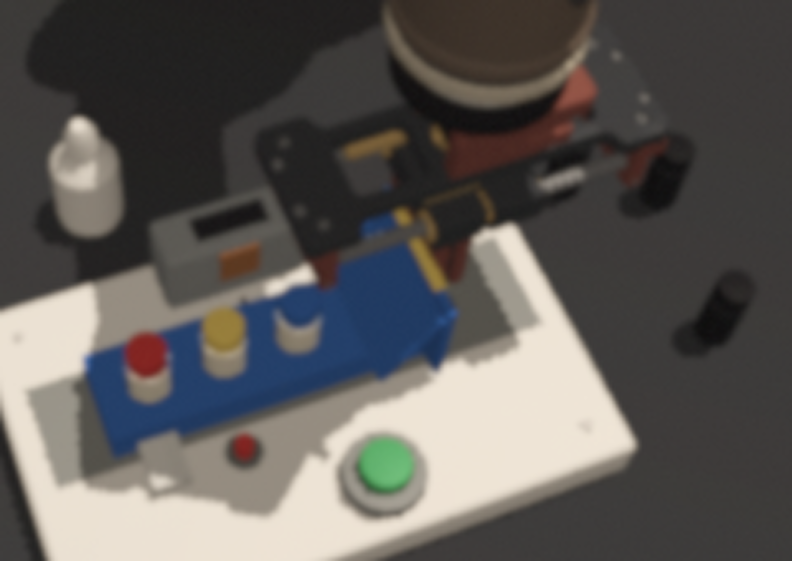

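The carriage is well in: its white tab at (165,460) is past the red pin at (243,447), which looks raised. I'll push until the force shows the hard stop.

```bash
python3 -m pendant '0 0.004 0 0 0; 0 0.004 0 0 0'
python3 -c "
from h import *
need(-60,0,73)"
```

```text
t: 5.2
eef_pos: [486.5, 169.0, 74.9]
orientation: [-0.007, 0.789, 0.615, -0.01]
force: [-15.0, 2.7, 11.3]
opening: 0.002
t 5.2 pos [486.5 169.   74.9] reader [-57.5  -0. ] toolyaw x 1.324 toolz [-0.025 -0.001 -1.   ] F [-15.    2.7  11.3] op 0.0 q [ 0.08  0.51 -0.65  1.95  0.4   0.83 -1.03]
need tool [ 0.1 -2.5  2. ] world [484.1 169.6  73. ]
```

```bash
python3 -m pendant '0 0.003 -0.001 0 0; 0 0.003 0 0 0'
python3 -c "
from h import *
need(-60,0,73)"
```

```text
t: 5.4
eef_pos: [486.2, 168.9, 75.0]
orientation: [-0.011, 0.788, 0.616, -0.015]
force: [-14.0, 2.1, 13.2]
opening: 0.004
t 5.4 pos [486.2 168.9  75. ] reader [-57.8  -0.2] toolyaw x 1.327 toolz [-0.037 -0.002 -0.999] F [-14.    2.1  13.2] op 0.0 q [ 0.09  0.52 -0.65  1.94  0.39  0.85 -1.02]
need tool [ 0.2 -2.1  2.1] world [484.1 169.6  73. ]
```

```bash
python3 -m pendant '0 0.006 0 0 0; 0 0.006 0 0 0'
python3 - <<'E'
from h import *; from bench import *
need(-60,0,73)
P=snapshot("scene");p=P["color"][:,:,::-1]
print(proj(P,reader2w(O,A,np.array([[60,42,43],[60,42,31],[-46,40,102],[-46,-40,102.]]))))
cv2.imwrite("pics/c_sc.png",cv2.resize(p[150:320,250:490],None,fx=3.3,fy=3.3,interpolation=cv2.INTER_CUBIC))
E
```

```text
t: 5.6
eef_pos: [485.9, 168.9, 74.9]
orientation: [-0.016, 0.786, 0.617, -0.024]
force: [-26.5, 2.5, 23.7]
opening: 0.001
t 5.6 pos [485.9 168.9  74.9] reader [-58.1  -0.2] toolyaw x 1.332 toolz [-0.058 -0.004 -0.998] F [-26.5   2.5  23.7] op 0.0 q [ 0.09  0.53 -0.66  1.93  0.38  0.87 -1.01]
need tool [ 0.3 -1.8  2. ] world [484.1 169.6  73. ]
[[324.03038966 283.37774633]
 [323.97437648 286.31311794]
 [386.46458215 245.10038344]
 [365.97535473 205.71563424]]
```

View pics/c_sc.png

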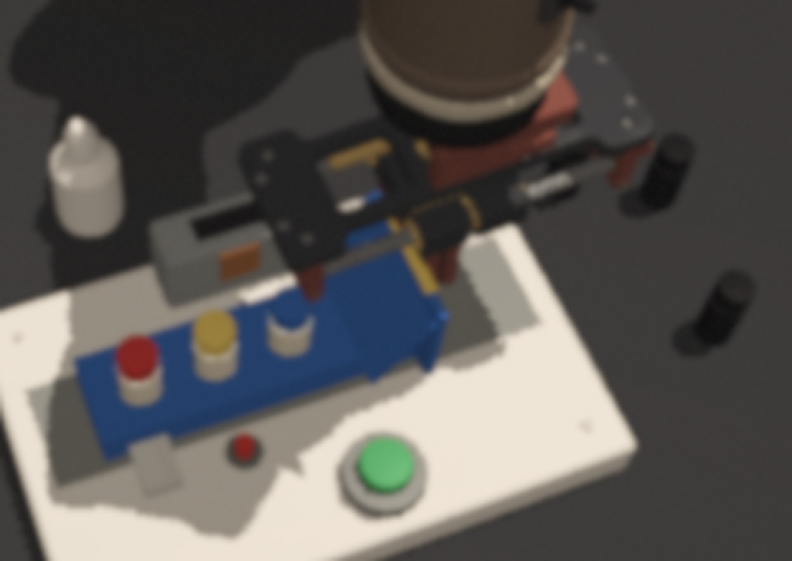

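The hard stop is confirmed: the TCP no longer advances while the force rises to 26 N. The plate's edge corner at (445,315) matches the 450,314 predicted for 60 mm, and the vials stay seated. Now I'll let go by backing straight off.

```bash
python3 -m pendant '0 -0.015 0 0 0; 0 -0.025 0 0 0; 0 -0.025 0 0 0; 0 -0.015 -0.02 0 0; 0 0 -0.03 0 0; 0 0 -0.03 0 0'
python3 - <<'E'
from h import *; from bench import *
need(0,80,90)
for n in ("scene","top"):
    P=snapshot(n);p=P["color"][:,:,::-1]
    print(proj(P,reader2w(O,A,np.array([[60,42,43],[-76,40,102],[-76,-40,102.],[30,0,90]]))))
    cv2.imwrite(f"pics/d_{n}.png",cv2.resize(p[150:320,250:490] if n=="scene" else p[90:310,170:370],None,fx=3.3 if n=="scene" else 2.7,fy=3.3 if n=="scene" else 2.7,interpolation=cv2.INTER_CUBIC))
E
```

```text
t: 6.25
eef_pos: [409.8, 187.4, 159.0]
orientation: [-0.019, 0.786, 0.618, -0.029]
force: [0.1, -0.0, 0.4]
opening: 0.006
t 6.25 pos [409.8 187.4 159. ] reader [-136.4   -0.9] toolyaw x 1.333 toolz [-0.068 -0.006 -0.998] F [ 0.1 -0.   0.4] op 0.01 q [ 0.13  0.32 -0.77  1.99  0.23  0.99 -0.99]
need tool [ 81.3 141.2  58.2] world [561.8 232.6  90. ]
[[324.03038966 283.37774633]
 [403.43720502 239.21061751]
 [382.216778   200.48561234]
 [332.32645779 242.94032424]]
[[258.78762546 153.14711506]
 [239.88188058 211.93339181]
 [279.64862067 220.85009865]
 [272.95249066 166.18729086]]
```

View pics/d_scene.png

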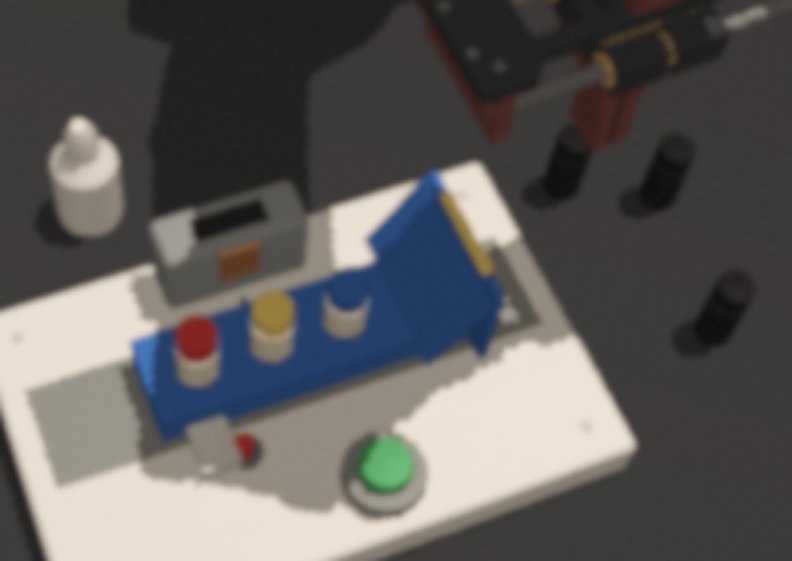

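View pics/d_top.png

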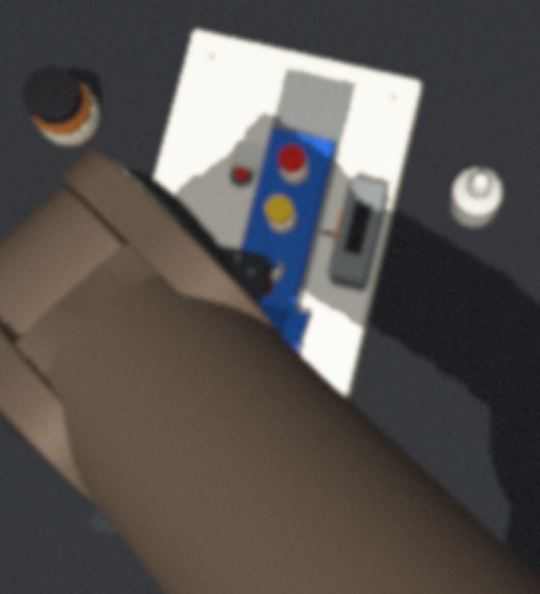

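Latched: the carriage's tab (215,445) rests on the raised pin (247,450), and the plate corner at (500,300) matches the 506,294 predicted for 30 mm. All vials are upright. Next is the button.

```bash
python3 -m pendant '0.02 0.035 0 0 0; 0.021 0.036 0 0 0; 0.021 0.036 0 0 0; 0.02 0.035 0 0 0; 0 0 0 0 0'
python3 -c "
from h import *
need(0,80,75)"
```

```text
t: 6.85
eef_pos: [577.9, 231.6, 149.4]
orientation: [-0.015, 0.788, 0.615, -0.026]
force: [-0.4, -0.4, 0.0]
opening: 0.004
t 6.85 pos [577.9 231.6 149.4] reader [15.9 83. ] toolyaw x 1.327 toolz [-0.058 -0.008 -0.998] F [-0.4 -0.4  0. ] op 0.0 q [ 0.    0.6  -0.67  1.59  0.37  1.14 -1.  ]
need tool [ -1.3 -11.8  75.2] world [561.8 232.6  75. ]
```

```bash
python3 -m pendant '-0.001 -0.008 0.03 0 0; 0 -0.003 0.03 0 0; 0 0 0.01 0 0; 0 0 0 0 0'
python3 - <<'E'
from h import *; from bench import *
need(0,80,48)
p=snapshot("scene")["color"][:,:,::-1]
cv2.imwrite("pics/e_sc.png",cv2.resize(p[150:320,250:490],None,fx=3.3,fy=3.3,interpolation=cv2.INTER_CUBIC))
E
```

```text
t: 7.25
eef_pos: [564.0, 231.7, 75.4]
orientation: [-0.015, 0.788, 0.615, -0.026]
force: [0.6, 0.3, 0.3]
opening: 0.005
t 7.25 pos [564.  231.7  75.4] reader [ 2.3 79.7] toolyaw x 1.325 toolz [-0.061 -0.008 -0.998] F [0.6 0.3 0.3] op 0.01 q [-0.02  0.66 -0.63  1.69  0.42  1.   -1.05]
need tool [ 1.  -0.8 27.5] world [561.8 232.6  48. ]
```

View pics/e_sc.png

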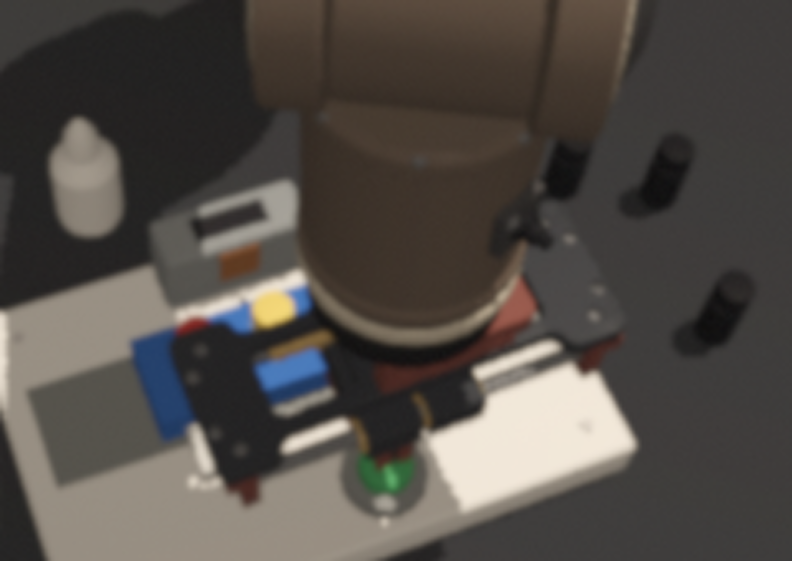

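The fingertips are over the green button, at (390,465) in the crop. Descending.

```bash
python3 -m pendant '0.001 -0.001 0.012 0 0; 0 0 0.012 0 0; 0 0 0.004 0 0; 0 0 0.004 0 0'
python3 -c "
from h import *
need(0,80,42)"
```

```text
t: 7.7
eef_pos: [564.4, 233.8, 46.2]
orientation: [-0.014, 0.789, 0.614, -0.023]
force: [-1.5, -2.2, 21.5]
opening: 0.007
t 7.7 pos [564.4 233.8  46.2] reader [ 2.3 81.8] toolyaw x 1.324 toolz [-0.053 -0.006 -0.999] F [-1.5 -2.2 21.5] op 0.01 q [-0.04  0.7  -0.62  1.71  0.45  0.94 -1.08]
need tool [-1.7 -2.1  4.3] world [561.8 232.6  42. ]
```

```bash
python3 - <<'E'
from h import *; from bench import *
where()
P=snapshot("wrist");cv2.imwrite("pics/f_w.png",P["color"][:,:,::-1])
p=snapshot("scene")["color"][:,:,::-1]
cv2.imwrite("pics/f_sc.png",cv2.resize(p[230:330,290:430],None,fx=5.6,fy=5.6,interpolation=cv2.INTER_CUBIC))
where()
E
```

```text
t 7.7 pos [564.4 233.8  46.2] reader [ 2.3 81.8] toolyaw x 1.324 toolz [-0.053 -0.006 -0.999] F [-1.5 -2.2 21.5] op 0.01 q [-0.04  0.7  -0.62  1.71  0.45  0.94 -1.08]
t 7.8 pos [564.4 233.7  46.6] reader [ 2.3 81.7] toolyaw x 1.324 toolz [-0.053 -0.006 -0.999] F [-1.6 -0.6  4.8] op 0.01 q [-0.04  0.69 -0.62  1.71  0.45  0.94 -1.08]
```

View pics/f_w.png

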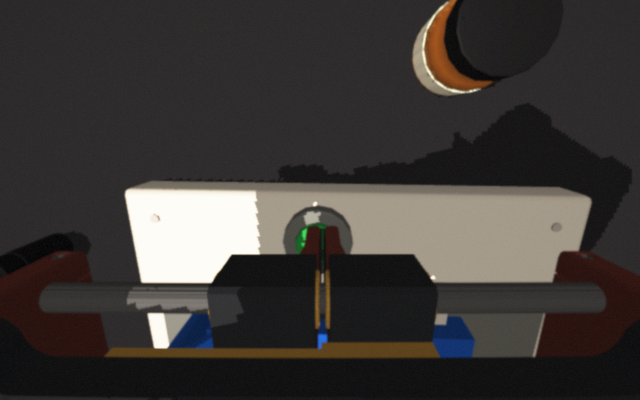

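View pics/f_sc.png

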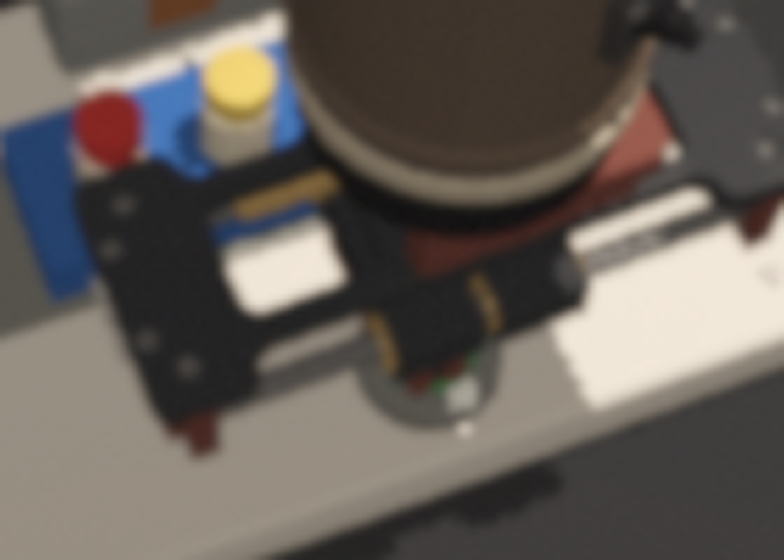

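The tips are on the button, a few mm off centre towards reader +x (tips at (322,240) and the button's visible part at (308,240) in the wrist view). The force settled to 4.8 N. I'll lift off slightly, re-centre and press deeper.

```bash
python3 -m pendant '0 0 -0.006 0 0; -0.002 -0.003 -0.002 0 0; 0 0 0 0 0'
python3 -c "
from h import *
need(0,80,42)"
```

```text
t: 8.1
eef_pos: [561.6, 232.9, 56.0]
orientation: [-0.014, 0.789, 0.614, -0.022]
force: [0.2, 0.2, 0.2]
opening: 0.008
t 8.1 pos [561.6 232.9  56. ] reader [-0.3 80.2] toolyaw x 1.324 toolz [-0.052 -0.006 -0.999] F [0.2 0.2 0.2] op 0.01 q [-0.03  0.68 -0.62  1.71  0.44  0.95 -1.07]
need tool [ 0.  1. 14.] world [561.8 232.6  42. ]
```

```bash
python3 -m pendant '0 0 0.006 0 0; 0 0 0.003 0 0; 0 0 0 0 0'
python3 -m pendant '0 0 0.003 0 0; 0 0 0.001 0 0'
python3 -m pendant '0 0 0.003 0 0; 0 0 0.001 0 0'
```

```text
t: 8.4
eef_pos: [562.0, 233.2, 47.0]
orientation: [-0.014, 0.789, 0.614, -0.021]
force: [0.1, -2.1, 4.7]
opening: 0.002
t: 8.6
eef_pos: [562.1, 233.3, 46.4]
orientation: [-0.013, 0.789, 0.614, -0.021]
force: [-4.1, -3.4, 13.0]
opening: 0.004
t: 8.8
eef_pos: [562.1, 233.2, 46.5]
orientation: [-0.011, 0.789, 0.614, -0.021]
force: [-2.2, -2.0, 8.2]
opening: 0.008
```

Something stiff is met at z≈46.5. I'll check whether that is the button's bottom by reading the force against height.

```bash
python3 -m pendant '0 0 0 0 0; 0 0 0 0 0';python3 -m pendant '0 0 -0.001 0 0; 0 0 0 0 0'
python3 -m pendant '0 0 -0.001 0 0; 0 0 0 0 0'
python3 -m pendant '0 0 -0.001 0 0; 0 0 0 0 0'
python3 -m pendant '0 0 -0.0015 0 0; 0 0 0 0 0'
```

```text
t: 9.0
eef_pos: [562.0, 233.1, 47.5]
orientation: [-0.011, 0.789, 0.614, -0.021]
force: [0.0, -0.0, 4.3]
opening: 0.001
t: 9.2
eef_pos: [561.9, 233.2, 48.5]
orientation: [-0.011, 0.789, 0.614, -0.021]
force: [-0.6, 0.7, 3.2]
opening: 0.006
t: 9.4
eef_pos: [561.9, 233.1, 49.3]
orientation: [-0.011, 0.789, 0.614, -0.021]
force: [0.2, -0.1, 2.9]
opening: 0.007
t: 9.6
eef_pos: [562.0, 233.2, 50.1]
orientation: [-0.011, 0.789, 0.614, -0.021]
force: [0.2, -0.2, 2.8]
opening: 0.007
t: 9.8
eef_pos: [562.0, 233.1, 51.4]
orientation: [-0.011, 0.789, 0.614, -0.022]
force: [0.6, -0.2, 2.4]
opening: 0.003
```

The force falls linearly from about 4.8 N to 2.4 N over 4.6 mm, so the tips have been on the button's spring and the stiff point near 5 N is its bottom. The shut tips evidently reach about 4 mm past the TCP. I'll make one firm, full press, then release and rise.

```bash
python3 -m pendant '0 0 0.003 0 0; 0 0 0.003 0 0; 0 0 0.004 0 0; 0 0 0.004 0 0'
python3 -m pendant '0 0 0 0 0; 0 0 -0.005 0 0; 0 0 -0.01 0 0; 0 0 -0.03 0 0; 0 0 -0.04 0 0; 0 0 -0.04 0 0'
python3 -c "
from h import *
need(-150,0,200)"
```

```text
t: 10.2
eef_pos: [562.3, 233.4, 45.6]
orientation: [-0.009, 0.789, 0.614, -0.021]
force: [-13.7, -8.8, 46.3]
opening: 0.008
t: 10.8
eef_pos: [563.7, 232.6, 169.9]
orientation: [-0.01, 0.789, 0.614, -0.027]
force: [0.5, 0.1, -0.4]
opening: 0.009
t 10.8 pos [563.7 232.6 169.9] reader [ 1.9 80.5] toolyaw x 1.324 toolz [-0.056 -0.017 -0.998] F [ 0.5  0.1 -0.4] op 0.01 q [-0.    0.56 -0.68  1.61  0.35  1.16 -1.01]
need tool [ -81.5 -153.   -20. ] world [396.8 191.5 200. ]
```

```bash
python3 -m pendant '0 0 -0.04 0 0; -0.02 -0.04 -0.02 0 0; -0.02 -0.04 0 0 0; -0.03 -0.03 0 0 0; -0.04 -0.02 0 0 0; -0.045 -0.01 0 0 0; -0.045 -0.01 0 0 0; -0.045 0 0 0 0; -0.045 0 0 0 0; 0 0 0 0 0'
python3 - <<'E'
from h import *; from bench import *
where()
for n in ("scene","top"):
    P=snapshot(n);p=P["color"][:,:,::-1]
    print(proj(P,reader2w(O,A,np.array([[60,42,43],[-76,40,102],[-76,-40,102.],[30,0,90]]))))
    cv2.imwrite(f"pics/g_{n}.png",cv2.resize(p[150:320,250:490] if n=="scene" else p[90:310,170:370],None,fx=3.3 if n=="scene" else 2.7,fy=3.3 if n=="scene" else 2.7,interpolation=cv2.INTER_CUBIC))
E
```

```text
t: 11.8
eef_pos: [343.1, -15.0, 250.4]
orientation: [-0.011, 0.788, 0.615, -0.023]
force: [-0.1, 0.7, -0.7]
opening: 0.003
t 11.8 pos [343.1 -15.  250.4] reader [-151.8 -213.4] toolyaw x 1.325 toolz [-0.05  -0.012 -0.999] F [-0.1  0.7 -0.7] op 0.0 q [ 0.55 -0.06 -0.61  2.1  -0.03  1.14 -0.29]
[[324.03038966 283.37774633]
 [403.43720502 239.21061751]
 [382.216778   200.48561234]
 [332.32645779 242.94032424]]
[[258.78762546 153.14711506]
 [239.88188058 211.93339181]
 [279.64862067 220.85009865]
 [272.95249066 166.18729086]]
```

View pics/g_scene.png

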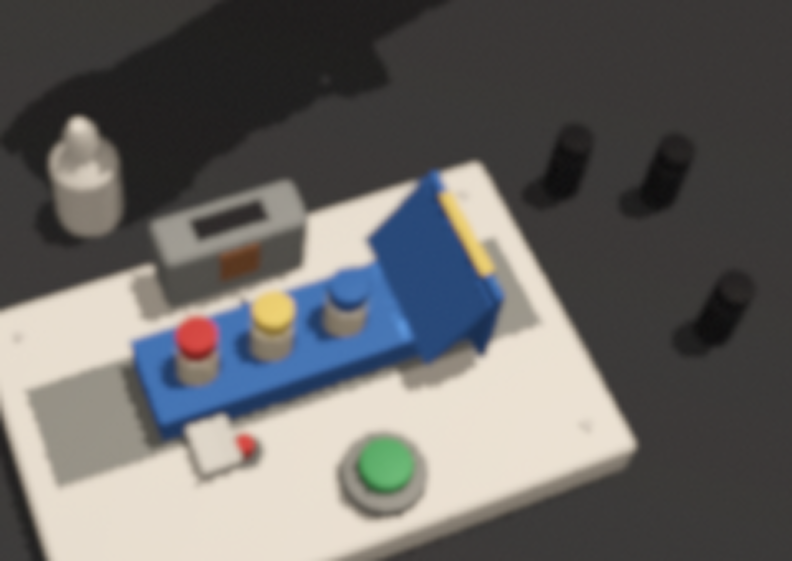

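View pics/g_top.png

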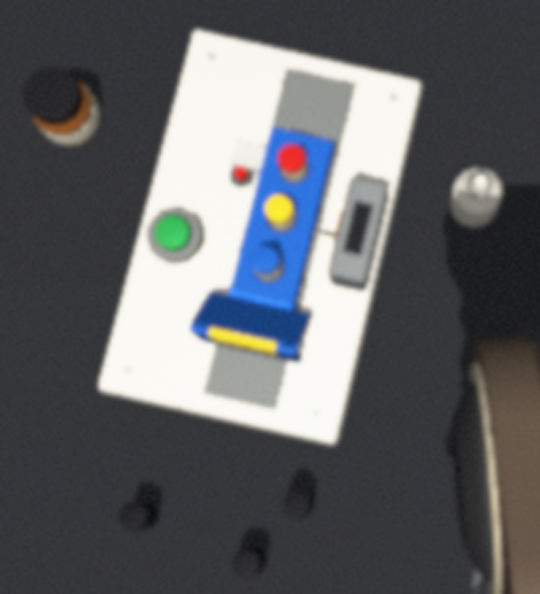

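The carriage is latched at mid travel with its tab on the raised pin ((240,175) top view, (245,445) scene view), and the button is back up at (172,231). The vials are seated, the jar at (60,100), dropper at (478,195) and black vials are unmoved, and the arm is clear. I'm handing it in.

```bash
python3 -c "
from bench import *
print(job_done(), read_state()['t'])"
```

```text
the job is handed in; nothing more can be done
the job is handed in; nothing more can be done
```

The job is done and handed in at about 12 s, well under the 40 s limit; no verdict was reported.

- **Carriage:** I pushed it by the yellow-marked plate with the shut fingertips until it hit the hard stop. There the tool stopped advancing while the force rose to about 27 N along the push. I then backed off, and it sprang back and latched on the raised red pin.
- **Button:** I pressed the green start button with the carriage latched, then let it come up and moved clear.
- **Last checks:** The final pictures show the carriage still at the latched position to within about 2 pixels, with its tab against the raised pin. The button is up, all three vials are upright, and the dropper bottle, jar and black look-alikes have not moved. The tool force reads about zero.

**What did not go as expected:**
- **Several presses:** The first press was a few millimetres off centre. I re-centred and pressed again, then checked force against height and made a last firm press at 46 N, so the button was pressed more than once. That force was on the fingertips.
- **Button height:** The button bottomed with the tool point about 4 mm higher than its stated height, so the shut tips seem to reach below the tool point. The spring force, falling evenly from about 5 N as I raised the tool, confirmed full travel.
- **Tool tilt:** The tool tilted by up to 0.07 rad (about 4°) while pushing, with no effect seen.

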